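Box the hat-shaped dishes for the bisque firing

ROBOT

A 6-joint arm with a two-finger parallel gripper is mounted at the origin on the work surface. World frame = base frame: x ahead of the robot, y to its left, z up, the work surface at z = 0. Lengths are in m, angles in rad, forces in N, time in s.
With the tool pointing down it reaches from about 0.35 to 1 m from the base axis. Payload 7.1 kg.
Tool frame: the origin (TCP) lies at the very end of the fingers, on their centre line; the grasp point (between the pads) lies 19 mm behind it (manip.pinch_z is the distance from the TCP to the grasp point, in m); z points along the fingers, y is the line along which they close (so a half turn about z gives the same grasp; the last joint's range is limited). The gripper opens to 85 mm and grips with 20 to 120 N. Pads are 22 mm wide; open, the fingers measure 114 mm over their backs; the gripper's body (76 mm by 85 mm) begins 54 mm behind the grasp point. The pads swing forward as they close: fully open they stand 13 mm farther back than shut.
Start: joints at [1.198, 0.423, 1.63, -0, 1.089, -0.019], TCP at [0.217, 0.586, 0.231] pointing down, gripper open.
Joint ranges: [-3, 3], [-0.9, 2.11], [0.09, 2.58], [-1.31, 4.45], [0.11, 2.69], [-2.54, 2.54]. Speed limits (rad/s): [2.39, 2.39, 3.01, 3.14, 3.14, 3.14].

INTERFACE

Orientations are given as a rotation vector (axis times angle).
In Python, from rig import manip gives the robot as it stands. Calls block until the motion is done:
- manip.move_to(position, orientation): joint-space move of the TCP to a pose.
- manip.servo_line(position, orientation=None, rate=0.15): straight line of the TCP; orientation=None keeps the orientation; rate is the mean speed in m/s.
- manip.set_joints(angles): joint-space move.
- manip.command_gripper(opening, f_grip=None): finger opening in m; f_grip is the grip in N (None keeps the last); returns when the fingers have stopped.
- manip.hold(seconds).
- manip.solve_ik(position, orientation): joint angles nearest the present ones, or None.
- manip.camera(name): name is "scene" or "side" or "wrist"; returns a dict with "image" (400x640x3 uint8, red, green, blue), "fx", "fy", "cx", "cy" (pixels), "k1" (the pictures are not rectified: a ray, as slopes to the right and down, at radius r is drawn at 1 + k1 r^2 times it, then the intrinsics apply), "cam_to_world" (4x4, takes a point from camera to world coordinates); the wrist camera has in their place "mount" (4x4, takes a point from camera to tool coordinates, whose origin is the TCP and whose axes are the flange's). Camera axes: x right, y down, z forward; pixel columns grow to the right and rows downward; lengths in m; the calibration is good to about 2 mm. A picture is of the moment at which its call begins: read the wrist's pose just before it. There is no depth.
A pose or a line that the arm cannot do raises manip.IKError and nothing moves.
- manip.sign_off(): hands the job in; it is judged then, once.
Trained networks look in the newest picture that a camera, given by its name, has taken for a name from the list of things; names that differ only in an ending like _2 or _b are one class to them, and where a whole thing is asked for, a point or a joint stands for the part that bears it (a point fixed in the world has none). Each returns a list of dicts, best first, with "p" (0 to 1); they miss things now and then, are a little off and sometimes report something else, mostly with a low value. They report only what shows in the picture. A call takes as long as a camera call.
- manip.search_frame(camera, thing): "rect" ([left, top, right, bottom] in pixels, round what is visible of it).
- manip.regions_of(camera, thing): "pixels" (400x640 bool, what is visible of it) and "rect" ([left, top, right, bottom] in pixels, round what is visible of it).
Readings, each from a call of its own:
- manip.read_time(): time.
- manip.read_joint_positions(): joint angles.
- manip.read_joint_vel(): joint speeds.
- manip.read_tau(): joint torques, N m.
- manip.read_position(): TCP position.
- manip.read_ee_rot(): TCP orientation.
- manip.read_contact_force(): force on the tool from outside, world axes, zero at the start.
- manip.read_torque(): the same for the moment, N m.
- manip.read_width(): finger opening in m.
- manip.read_grip_force(): force on a finger pad.
Only numpy, scipy, OpenCV 4.12 (cv2) and the standard library are available. Lean on these libraries where they do the work, as an engineer would, in place of code of your own. Each camera call takes 0.05 s, during which the arm holds its last target. There are 200 camera calls.

TASK

Pack the hat-shaped clay dishes for the kiln. Stack the three large ones in the middle of the square kiln shelf and the two small ones in the middle of the round kiln shelf, each stack centred and alternating without turning any dish over: the lowest stands on its foot, the next lies upside down on it rim to rim, and the third large one stands foot on foot on top. The clay is brittle, so set each dish down rather than dropping it, and leave the straight-sided cup and the bud vase where they are.

Things in the scene. Friction and masses are not known exactly. Their poses are not given: they have to be found in the camera images.
- big_a: Large beige clay dish like a hat: cylindrical body 44 mm wide, 26 mm high with flat closed foot, flaring over 4 mm into an upright rim band 68 mm wide, 12 mm high at the open end; 42 mm high in all, hollow, rim edge 6 mm wide, about 130 g. Stands on its foot, open rim up. Origin: centre of its underside (foot); z up; yaw means nothing.
- big_b: Large beige clay dish like a hat: cylindrical body 44 mm wide, 26 mm high with flat closed foot, flaring over 4 mm into an upright rim band 68 mm wide, 12 mm high at the open end; 42 mm high in all, hollow, rim edge 6 mm wide, about 130 g. Stands on its foot, open rim up. Origin: centre of its underside (foot); z up; yaw means nothing. Same as big_a, interchangeable.
- big_inverted: Large beige clay dish like a hat: cylindrical body 44 mm wide, 26 mm high with flat closed foot, flaring over 4 mm into an upright rim band 68 mm wide, 12 mm high at the open end; 42 mm high in all, hollow, rim edge 6 mm wide, about 130 g. Lies upside down, rim on table, foot up. Origin: centre of its underside (rim plane); z up as it lies; yaw means nothing.
- small_upright: Small beige clay dish like a hat: cylindrical body 34 mm wide, 21 mm high with flat closed foot, flaring over 4 mm into an upright rim band 52 mm wide, 9 mm high at the open end; 34 mm high in all, hollow, rim edge 5 mm wide, about 60 g. Stands on its foot, open rim up. Origin: centre of its underside (foot); z up; yaw means nothing.
- small_inverted: Small beige clay dish like a hat: cylindrical body 34 mm wide, 21 mm high with flat closed foot, flaring over 4 mm into an upright rim band 52 mm wide, 9 mm high at the open end; 34 mm high in all, hollow, rim edge 5 mm wide, about 60 g. Lies upside down, rim on table, foot up. Origin: centre of its underside (rim plane); z up as it lies; yaw means nothing.
- square_shelf: Square cream kiln shelf, 150 x 150 x 15 mm, fixed flat on the table. Origin: centre of its underside (its top is 15 mm above); x and y along its sides, z up.
- round_shelf: Round cream kiln shelf, 150 mm in diameter, 15 mm thick, fixed flat on the table. Origin: centre of its underside (its top is 15 mm above); z up.
- cup: Plain cup of the same beige clay without rim band, 60 mm wide at the mouth, 55 mm high, loose among the dishes; not part of the job. Origin: centre of its underside; z up.
- vase: Bud vase of the same beige clay, 60 mm wide, narrow neck, 90 mm high, loose, beyond the dishes; not part of the job. Origin: centre of its underside; z up.

How it is judged:
At the end, for the whole second after the job is handed in: Large stack (upright, big_inverted, upright) on the square shelf, small_upright then small_inverted on the round one: lowest dish within 20 mm of the shelf centre, others within 10 mm of the one below, each within 5 mm of its height, tilt under 0.12 rad, at rest and released (((horizontal distance between big_a and square_shelf below 0.02 m and height (world z) of big_a between 0.01 and 0.02 m and horizontal distance between big_inverted and big_a below 0.01 m and height (world z) of big_inverted between 0.052 and 0.062 m and horizontal distance between big_b and big_inverted below 0.01 m and height (world z) of big_b between 0.094 and 0.104 m) or (horizontal distance between big_b and square_shelf below 0.02 m and height (world z) of big_b between 0.01 and 0.02 m and horizontal distance between big_inverted and big_b below 0.01 m and height (world z) of big_inverted between 0.052 and 0.062 m and horizontal distance between big_a and big_inverted below 0.01 m and height (world z) of big_a between 0.094 and 0.104 m)) and horizontal distance between small_upright and round_shelf below 0.02 m and height (world z) of small_upright between 0.01 and 0.02 m and horizontal distance between small_inverted and small_upright below 0.01 m and height (world z) of small_inverted between 0.044 and 0.054 m and angle between each of big_a, big_b, big_inverted, small_upright, small_inverted's own z axis and vertical below 0.12 rad and linear speed of each of big_a, big_b, big_inverted, small_upright, small_inverted below 0.02 m/s and angular speed of each of big_a, big_b, big_inverted, small_upright, small_inverted below 0.2 rad/s); the robot touches nothing.
It fails at once if a dish is dropped or thrown: it moves faster than 0.6 m/s with no finger on it (a fall of about 18 mm) ((linear speed of big_a above 0.6 m/s and contact force between the fingers and big_a below 0.05 N) or (linear speed of big_b above 0.6 m/s and contact force between the fingers and big_b below 0.05 N) or (linear speed of big_inverted above 0.6 m/s and contact force between the fingers and big_inverted below 0.05 N) or (linear speed of small_upright above 0.6 m/s and contact force between the fingers and small_upright below 0.05 N) or (linear speed of small_inverted above 0.6 m/s and contact force between the fingers and small_inverted below 0.05 N)).
It fails at once if the cup is shifted more than 20 mm or tipped (distance of cup from where it was at the start of the episode above 0.02 m or angle between cup's own z axis and vertical above 0.25 rad).
It fails at once if the vase is shifted more than 20 mm or tipped (distance of vase from where it was at the start of the episode above 0.02 m or angle between vase's own z axis and vertical above 0.25 rad).
It also fails if it takes over 131 s, if anything falls off the work surface, if the arm or the gripper's body presses on something with over 40 N, if the wrist force passes 120 N, or if a joint passes its speed limit or range.

## Working session

There is one attempt and no reset: what is moved stays moved. The work goes in short steps, each a Python script; the robot and the scene stay as the last script left them, time stands still between calls to the robot, and variables do not carry over. Pictures are saved under pics/ and viewed, at most 14 in all, crops included, and the job is handed in when it is done.

```bash
mkdir -p pics; ls; python3 - <<'E'
from rig import manip
import cv2
for c in ("scene","side","wrist"):
    d=manip.camera(c); cv2.imwrite(f"pics/{c}0.png",d["image"][:,:,::-1])
    print(c,d["fx"],d["cx"],d["cy"],d["k1"]); print(d.get("cam_to_world",d.get("mount")).round(3))
    for t in ("big_a","big_inverted","small_upright","small_inverted","square_shelf","round_shelf","cup","vase"):
        print(t,[(round(r["p"],2),[int(v) for v in r["rect"]]) for r in manip.search_frame(c,t)])
print(manip.read_time(),manip.read_ee_rot(),manip.pinch_z)
E
```

```text
pics
rig.py
scene 447.3239449324259 315.27426093202047 198.06728077746956 -0.047481803261874574
[[ 0.868  0.425 -0.256  0.896]
 [ 0.496 -0.732  0.467 -0.496]
 [ 0.011 -0.533 -0.846  0.971]
 [ 0.     0.     0.     1.   ]]
big_a [(0.78, [359, 132, 384, 156]), (0.61, [253, 274, 284, 298])]
big_inverted [(0.78, [277, 190, 305, 220])]
small_upright [(0.52, [327, 184, 348, 205])]
small_inverted [(0.74, [246, 168, 267, 188])]
square_shelf [(0.84, [133, 235, 224, 317])]
round_shelf []
cup [(0.56, [296, 225, 323, 258])]
vase [(0.71, [356, 239, 381, 267])]
side 412.4902382174353 321.5728014093383 195.33270000061938 -0.005008641952192074
[[ 0.988 -0.082  0.132  0.508]
 [-0.155 -0.517  0.842 -0.702]
 [-0.001 -0.852 -0.523  0.487]
 [ 0.     0.     0.     1.   ]]
big_a [(0.95, [334, 262, 376, 304]), (0.92, [305, 136, 334, 159])]
big_inverted [(0.66, [278, 200, 309, 229])]
small_upright [(0.93, [314, 178, 344, 203])]
small_inverted [(0.72, [225, 201, 253, 229])]
square_shelf [(0.68, [172, 292, 293, 396])]
round_shelf [(0.61, [218, 149, 277, 175])]
cup [(0.7, [340, 208, 368, 245])]
vase [(0.88, [398, 179, 425, 226])]
wrist 293.23059498700565 319.8144675402943 200.17820605952338 0.011485956147330908
[[ 0.001 -0.955 -0.297  0.076]
 [ 1.     0.001  0.001 -0.001]
 [-0.    -0.297  0.955 -0.142]
 [ 0.     0.     0.     1.   ]]
big_a []
big_inverted []
small_upright []
small_inverted []
square_shelf []
round_shelf [(0.67, [140, 368, 171, 397])]
cup []
vase []
1.35 [-5.52822164e-01 -3.09253763e+00  5.21399111e-05] 0.0187
```

View pics/scene0.png

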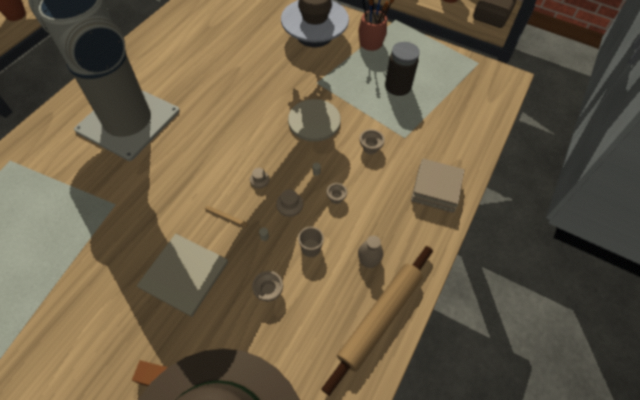

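View pics/side0.png

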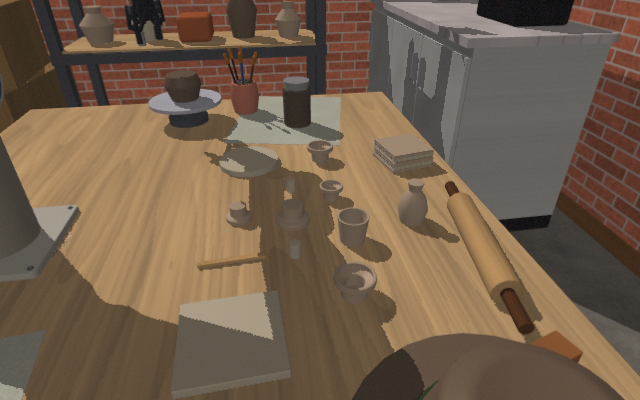

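```bash
cat > h.py <<'E'
from rig import manip
import numpy as np, cv2, json
from scipy.optimize import least_squares
from scipy.spatial.transform import Rotation as R
# rings (radius, height)
BU=[(.022,0),(.022,.026),(.034,.030),(.034,.042)]; BI=[(r,.042-z) for r,z in BU]
SU=[(.017,0),(.017,.021),(.026,.025),(.026,.034)]; SI=[(r,.034-z) for r,z in SU]
MODEL=dict(big_a=BU,big_b=BU,big_inverted=BI,small_upright=SU,small_inverted=SI,
 round_shelf=[(.075,0),(.075,.015)],cup=[(.025,0),(.03,.055)],vase=[(.02,0),(.03,.035),(.012,.08),(.012,.09)])
A=np.linspace(0,2*np.pi,48)
def pts(name,yaw=0):
    if name=="square_shelf":
        p=np.array([(x,y,z) for x in(-.075,.075) for y in(-.075,.075) for z in(0,.015)])
        return p@R.from_euler('z',yaw).as_matrix().T
    return np.array([(r*np.cos(a),r*np.sin(a),z) for r,z in MODEL[name] for a in A])
def shot(c):
    T=np.eye(4);T[:3,:3]=R.from_rotvec(manip.read_ee_rot()).as_matrix();T[:3,3]=manip.read_position()
    d=manip.camera(c); d["T"]=d["cam_to_world"] if "cam_to_world" in d else T@d["mount"]
    return d
def proj(d,P):
    q=(P-d["T"][:3,3])@d["T"][:3,:3]; s=q[:,:2]/q[:,2:]
    s=s*(1+d["k1"]*(s**2).sum(1,keepdims=True))
    return s*[d["fx"],d["fy"]]+[d["cx"],d["cy"]]
def rect(d,P): u=proj(d,P); return np.r_[u.min(0),u.max(0)]
def fit(name,obs,x0=(.6,0,0),fixz=None):
    """obs: list of (cam,rect); x,y,z of base by matching predicted boxes"""
    sq=name=="square_shelf"
    def f(v):
        p=[v[0],v[1],v[2] if fixz is None else fixz]; y=v[3] if sq else 0
        # compare centres and sizes; size weighted less
        return np.concatenate([rect(d,pts(name,y)+p)-r for d,r in obs])
    best=min((least_squares(f,list(x0)+([y] if sq else []),loss="soft_l1") for y in((0,.4,.8,1.2) if sq else (0,))),key=lambda s:s.cost)
    return best.x.round(4),round(float(np.sqrt(np.mean(best.fun**2))),2)
def down(yaw):  # tool down, closing line (tool y) at angle yaw+90deg from world x
    return (R.from_euler('z',yaw)*R.from_euler('y',np.pi)).as_rotvec()
E
python3 - <<'E'
from h import *
S,D=shot("scene"),shot("side")
ob=dict(big_a=([359,132,384,156],[305,136,334,159]),big_b=([253,274,284,298],[334,262,376,304]),
big_inverted=([277,190,305,220],[278,200,309,229]),small_upright=([327,184,348,205],[314,178,344,203]),
small_inverted=([246,168,267,188],[225,201,253,229]),square_shelf=([133,235,224,317],[172,292,293,396]),
cup=([296,225,323,258],[340,208,368,245]),vase=([356,239,381,267],[398,179,425,226]))
for n,(a,b) in ob.items(): print(n,fit(n,[(S,a),(D,b)]))
print("round",fit("round_shelf",[(D,[218,149,277,175])],fixz=0), R.from_rotvec(manip.read_ee_rot()).as_matrix().round(2).tolist())
E
```

```text
big_a (array([0.6552, 0.2424, 0.0172]), 1.69)
big_b (array([ 0.6358, -0.2267, -0.0041]), 1.86)
big_inverted (array([ 0.5605, -0.0113, -0.0018]), 1.63)
small_upright (array([6.511e-01, 6.470e-02, 5.000e-04]), 2.19)
small_inverted (array([0.4476, 0.0055, 0.0057]), 1.15)
square_shelf (array([ 0.4497, -0.3024,  0.01  , -0.0347]), 2.83)
cup (array([ 0.6617, -0.0911,  0.0053]), 1.73)
vase (array([ 0.7933, -0.0494,  0.0038]), 1.17)
round (array([0.4682, 0.2747, 0.    ]), 2.17) [[-0.94, 0.35, -0.0], [0.35, 0.94, -0.0], [0.0, -0.0, -1.0]]
```

```bash
python3 - <<'E'
from h import *
import pickle
names=("big_a","big_inverted","small_upright","small_inverted","square_shelf","round_shelf","cup","vase")
V=[]
for i,y in enumerate((.12,-.14)):
    manip.move_to([.5,y,.28],down(0)); manip.hold(.3)
    d=shot("wrist"); cv2.imwrite(f"pics/w{i}.png",d["image"][:,:,::-1])
    V.append((d,{n:[(r["p"],list(r["rect"])) for r in manip.search_frame("wrist",n) if r["p"]>.3] for n in names}))
    for n,r in V[-1][1].items(): print(n,[(round(p,2),[int(x) for x in q]) for p,q in r])
pickle.dump(V,open("v.pkl","wb"))
print(manip.read_time())
E
```

```text
big_a [(0.85, [389, 247, 437, 289]), (0.83, [54, 236, 112, 283]), (0.5, [0, 57, 89, 175])]
big_inverted [(0.67, [205, 178, 253, 220])]
small_upright [(0.85, [267, 247, 300, 279])]
small_inverted [(0.6, [223, 110, 263, 145])]
square_shelf [(0.95, [1, 54, 88, 175])]
round_shelf [(0.92, [373, 85, 480, 193])]
cup [(0.64, [153, 250, 204, 299]), (0.43, [268, 247, 301, 279])]
vase [(0.77, [219, 319, 237, 352])]
big_a [(0.72, [554, 245, 617, 293]), (0.69, [235, 236, 282, 281])]
big_inverted [(0.91, [380, 179, 427, 225])]
small_upright [(0.9, [443, 248, 475, 279])]
small_inverted [(0.77, [411, 107, 453, 144])]
square_shelf [(0.76, [136, 56, 268, 180])]
round_shelf [(0.95, [556, 82, 640, 194])]
cup [(0.56, [332, 249, 377, 299]), (0.52, [135, 57, 269, 178])]
vase [(0.55, [363, 316, 397, 358])]
5.9417
```

View pics/w1.png

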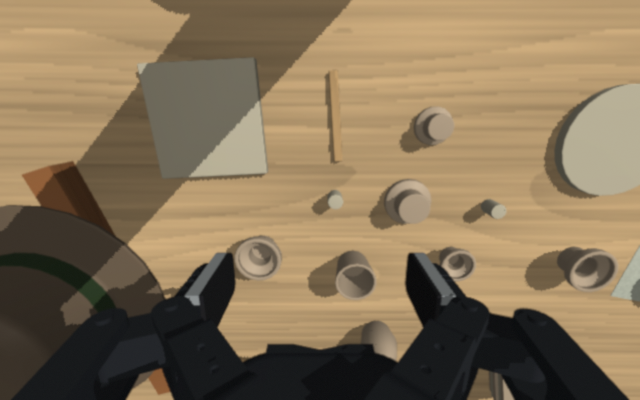

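View pics/w0.png

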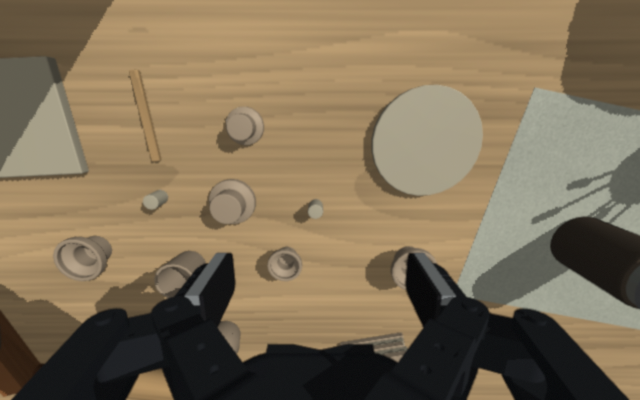

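```bash
sed -i 's/return np.concatenate(\[rect(d,pts(name,y)+p)-r for d,r in obs\])/return np.nan_to_num(np.concatenate([rect(d,pts(name,y)+p)-r for d,r in obs]))/' h.py
python3 - <<'E'
from h import *
import pickle
V=pickle.load(open("v.pkl","rb")); a,b=V[0][0],V[1][0]; n=np.nan
S,D=shot("scene"),shot("side")
ob=dict(big_a=([389,247,n,289],[554,245,617,293],[359,132,384,156],[305,136,334,159]),big_b=([54,236,112,283],[235,236,282,281],[253,274,284,298],[334,262,376,304]),
big_inverted=([205,178,253,220],[380,179,427,225],[277,190,305,220],[278,200,309,229]),
small_upright=([267,247,300,279],[443,248,475,279],[327,184,348,205],[314,178,344,203]),
small_inverted=([223,110,263,145],[411,107,453,144],[246,168,267,188],[225,201,253,229]),
square_shelf=([n,54,88,175],[136,56,268,180],[133,235,224,317],[172,292,293,396]),
round_shelf=([373,85,480,193],[556,82,n,194]),
cup=([n,250,204,n],[332,249,377,299],[296,225,323,258],[340,208,368,245]),vase=([n]*4,[n]*4,[356,239,381,267],[398,179,425,226]))
out={}
for k,o in ob.items():
    w=[(a,o[0]),(b,o[1])]; full=w+[(S,o[2]),(D,o[3])] if len(o)>2 else w
    f=fit(k,full); out[k]=f[0].tolist()
    print(k,"wrist",*(fit(k,w) if k!="vase" else ()),"z0",*(fit(k,w,fixz=0) if k!="vase" else ()),"all",*f)
def ray(d,u):
    s=(np.array(u)-[d["cx"],d["cy"]])/[d["fx"],d["fy"]]; s=s/(1+d["k1"]*(s@s)); return d["T"][:3,:3]@np.r_[s,1]
for u,v in (((153,201),(335,200)),((315,209),(493,209))):
    r1,r2=ray(a,u),ray(b,v); o1,o2=a["T"][:3,3],b["T"][:3,3]
    t=np.linalg.lstsq(np.c_[r1,-r2],o2-o1,rcond=None)[0]; print("post",(o1+t[0]*r1).round(3),(o2+t[1]*r2).round(3))
json.dump(out,open("fit.json","w"))
E
```

```text
big_a wrist [ 0.6523  0.2592 -0.0019] 1.1 z0 [0.6514 0.2577 0.    ] 1.17 all [ 6.523e-01  2.582e-01 -6.000e-04] 2.08
big_b wrist [ 0.6372 -0.2294 -0.0016] 0.73 z0 [ 0.6364 -0.2286  0.    ] 0.75 all [ 0.6366 -0.229  -0.0013] 1.46
big_inverted wrist [ 0.5561 -0.0149 -0.0021] 1.48 z0 [ 0.5556 -0.0147  0.    ] 1.57 all [ 0.5569 -0.0145 -0.0014] 1.92
small_upright wrist [ 0.6478  0.0669 -0.002 ] 2.57 z0 [0.6471 0.0666 0.    ] 2.51 all [ 0.6499  0.067  -0.002 ] 2.39
small_inverted wrist [ 4.471e-01  1.420e-02 -3.000e-04] 1.45 z0 [0.4471 0.0141 0.    ] 1.45 all [ 0.4468  0.0139 -0.0005] 1.49
square_shelf wrist [ 0.439  -0.2921  0.0029  0.0343] 1.25 z0 [ 0.4389 -0.2936 -0.0052  1.61  ] 1.33 all [ 4.4110e-01 -2.9550e-01 -1.2000e-03  1.6389e+00] 2.53
round_shelf wrist [ 0.4669  0.2711 -0.005 ] 1.84 z0 [0.4666 0.2695 0.    ] 2.09 all [ 0.4669  0.2711 -0.005 ] 1.84
cup wrist [ 0.6598 -0.0898  0.0036] 0.96 z0 [ 0.6617 -0.0906  0.    ] 1.1 all [ 0.6609 -0.0901  0.0026] 1.5
vase wrist z0 all [ 0.7933 -0.0494  0.0038] 0.83
post [ 0.55  -0.118  0.022] [ 0.549 -0.118  0.022]
post [0.564 0.113 0.017] [0.563 0.113 0.017]
```

```bash
cat >> h.py <<'E'
O=down(0); UP=.22
# TCP height above the dish's underside at the grasp, opening before the grasp
GRASP=dict(big_a=(.011,.085),big_b=(.011,.085),small_upright=(.008,.072),big_inverted=(.016,.070),small_inverted=(.0135,.058))
def look(name,xy,z0=0.,z=.15,view=None):
    manip.hold(.3); d=shot("wrist")
    if view: cv2.imwrite(f"pics/{view}.png",d["image"][:,:,::-1])
    e=rect(d,pts(name)+[*xy,z0]); c=[]
    for n in ([name] if name[:3]!="big" else ["big_a","big_inverted"]):
        c+=[r["rect"] for r in manip.search_frame("wrist",n) if r["p"]>.3]
    c=[r for r in c if np.abs(np.array(r)-e).max()<30]
    if not c: print("not seen"); return np.array(xy)
    r=min(c,key=lambda r:np.abs(np.array(r)-e).sum()); v,res=fit(name,[(d,r)],x0=(*xy,z0),fixz=z0)
    print(name,"seen at",v[:2],"was",xy,"res",res,"rect err",(np.array(r)-e).round()); return v[:2]
def pick(name,xy):
    gz,op=GRASP[name]
    manip.servo_line([*xy,UP],O,rate=.3); manip.command_gripper(op,35)
    manip.servo_line([*xy,.15],O,rate=.25); xy=look(name,xy,view="pick_"+name)
    manip.servo_line([*xy,.08],O,rate=.2); manip.servo_line([*xy,gz],O,rate=.1)
    manip.command_gripper(0.02,35); print("width",round(manip.read_width(),4),"F",manip.read_grip_force(),manip.read_contact_force().round(1))
    manip.servo_line([*xy,gz+.03],O,rate=.06); manip.servo_line([*xy,UP],O,rate=.25)
    print("lifted width",round(manip.read_width(),4),manip.read_contact_force().round(1)); return xy
def place(name,xy,z0,op):
    gz=GRASP[name][0]+z0
    manip.servo_line([*xy,UP],O,rate=.25); manip.servo_line([*xy,gz+.02],O,rate=.2); manip.servo_line([*xy,gz+.004],O,rate=.05)
    manip.hold(.2); f0=manip.read_contact_force()[2]; z=gz+.004
    while z>gz-.005:
        z-=.001; manip.servo_line([*xy,z],O,rate=.02)
        f=manip.read_contact_force()[2]-f0
        if abs(f)>2.5: break
    print("touch at",round(z-gz,4),"dF",round(f,1))
    manip.command_gripper(op); manip.hold(.2)
    manip.servo_line([*xy,gz+.06],O,rate=.1); manip.servo_line([*xy,z0+.15],O,rate=.2)
    xy=look(name,xy,z0,view="placed_"+name); print("t",manip.read_time()); return xy
E
python3 - <<'E'
from h import *
pick("big_b",[.6366,-.2288])
E
```

```text
not seen
width 0.0645 F 36.73724087420851 [-2.6 -0.   7.5]
lifted width 0.0646 [ 0.   0.3 -1.6]
```

```bash
python3 - <<'E'
from h import *
d=shot("wrist");s=shot("side"); cv2.imwrite("pics/m.png",np.vstack([cv2.imread("pics/pick_big_b.png")[:,100:540],d["image"][:,100:540,::-1]])[::1])
m=cv2.imread("pics/m.png"); cv2.imwrite("pics/m2.png",cv2.resize(np.hstack([m[:400],m[400:]]),(800,364)))
E
```

```text
(no output)
```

View pics/m2.png

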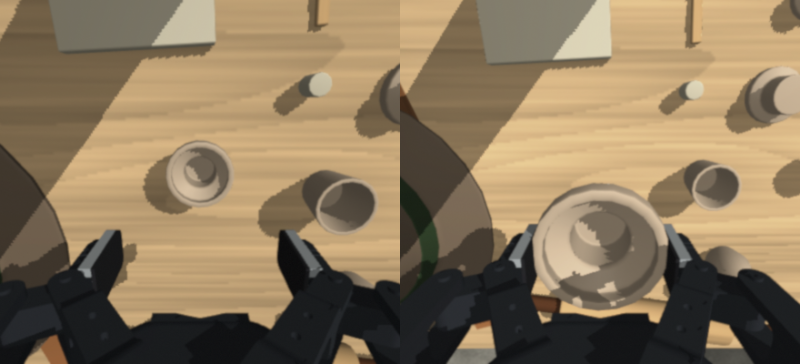

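```bash
python3 - <<'E'
from h import *
d=shot("wrist"); p=manip.read_position(); print(p.round(4),manip.read_width())
for r in manip.search_frame("wrist","big_a"):
    if r["p"]>.3:
        R_=np.array(r["rect"]); print(round(r["p"],2),R_.round(), "pred",rect(d,pts("big_a")+p-[0,0,.011]).round(), fit("big_a",[(d,R_)],x0=p-[0,0,.011])[0]-p)
E
```

```text
[ 0.6355 -0.2284  0.2176] 0.06459566752484065
0.69 [250. 202. 396. 343.] pred [243. 208. 398. 353.] [-0.00035691  0.00129102 -0.01777682]
0.54 [478.  73. 552. 136.] pred [243. 208. 398. 353.] [-0.08005691  0.22109102 -0.24297682]
```

```bash
sed -i 's/gz+.004\]/gz+.012]/; s/z=gz+.004/z=gz+.012/; s/gz+.02\],O,rate=.2/gz+.03],O,rate=.2/' h.py; python3 - <<'E'
from h import *
print(place("big_b",[.440,-.2945],.015,.085), manip.read_position().round(4))
E
```

```text
touch at 0.001 dF 10.3
big_b seen at [ 0.4383 -0.294 ] was [0.44, -0.2945] res 2.46 rect err [ 4. -1. -3. -3.]
t 18.95
[ 0.4383 -0.294 ] [ 0.4398 -0.2944  0.1645]
```

View pics/placed_big_b.png

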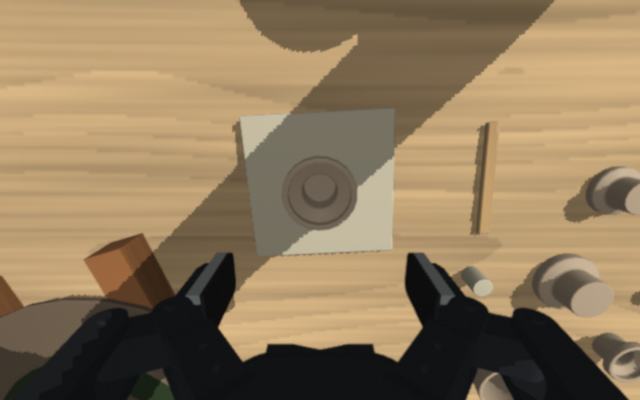

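```bash
python3 - <<'E'
from h import *
d=shot("wrist")
r=[q for q in manip.search_frame("wrist","square_shelf") if q["p"]>.5]
if r: print("shelf",r[0]["rect"],fit("square_shelf",[(d,r[0]["rect"])],x0=(.44,-.294,0),fixz=0))
print(pick("big_inverted",[.5562,-.0147]))
E
```

```text
shelf [240.4, 107.9, 395.0, 256.4] (array([ 4.414e-01, -2.934e-01, -2.000e-04,  4.910e-02]), 0.99)
big_inverted seen at [ 0.557  -0.0131] was [0.5562, -0.0147] res 0.7 rect err [ 2.  2.  1. -0.]
width 0.0503 F 34.288330228300765 [-0.8  3.3  7.5]
lifted width 0.0504 [-0.4 -0.7 -1.3]
[ 0.557  -0.0131]
```

```bash
python3 - <<'E'
from h import *
d=shot("wrist"); p=manip.read_position(); print(p.round(4))
s=shot("side")
for c,k in(("wrist",d),("side",s)):
  for r in manip.search_frame(c,"big_inverted")[:2]:
    R_=np.array(r["rect"]); print(c,round(r["p"],2),R_.round(), "pred",rect(k,pts("big_inverted")+p-[0,0,.016]).round(), fit("big_inverted",[(k,R_)],x0=p-[0,0,.016])[0]-p)
u=proj(s,p[None]-[0,0,.0])[0].astype(int); c=s["image"][u[1]-70:u[1]+50,u[0]-80:u[0]+80,::-1]
cv2.imwrite("pics/held.png",np.hstack([cv2.resize(c,(400,300)),cv2.resize(d["image"][150:375,170:470,::-1],(400,300))]))
E
```

```text
[ 0.5557 -0.0131  0.2181]
wrist 0.92 [256. 188. 377. 316.] pred [259. 187. 382. 322.] [ 0.00128359 -0.002347   -0.02132817]
wrist 0.61 [232. 236. 277. 288.] pred [259. 187. 382. 322.] [ 0.13908359 -0.097247   -0.25422817]
side 0.65 [267. 108. 306. 136.] pred [268. 103. 307. 137.] [ 0.00058359  0.045953   -0.03702817]
```

View pics/held.png

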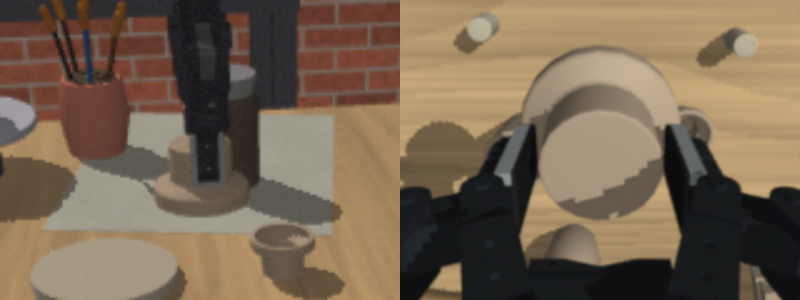

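```bash
python3 - <<'E'
from h import *
print(place("big_inverted",[.4395,-.294],.057,.07), manip.read_position().round(4))
E
```

```text
touch at 0.001 dF 6.8
big_inverted seen at [ 0.4387 -0.2969] was [0.4395, -0.294] res 2.33 rect err [-1.  1. -5. -4.]
t 32.525
[ 0.4387 -0.2969] [ 0.4394 -0.2939  0.2065]
```

View pics/placed_big_inverted.png

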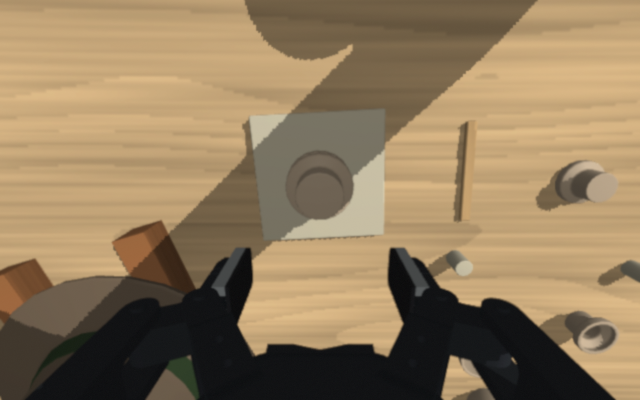

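```bash
python3 - <<'E'
from h import *
print(pick("big_a",[.652,.258]), manip.read_position().round(4), manip.read_time())
d=shot("wrist"); p=manip.read_position(); 
for r in manip.search_frame("wrist","big_a")[:1]:
    R_=np.array(r["rect"]); print(round(r["p"],2),R_.round(), "pred",rect(d,pts("big_a")+p-[0,0,.011]).round(), fit("big_a",[(d,R_)],x0=p-[0,0,.011])[0]-p)
E
```

```text
big_a seen at [0.6531 0.2608] was [0.652, 0.258] res 0.41 rect err [3. 2. 3. 1.]
width 0.0643 F 37.29581169784069 [-1.4 -1.5  5.9]
lifted width 0.0644 [-0.1 -0.5 -2.7]
[0.6531 0.2608] [0.652  0.2604 0.2183] 39.0333
0.66 [247. 206. 395. 343.] pred [243. 207. 397. 351.] [ 0.00119566  0.00033184 -0.01664841]
```

```bash
python3 - <<'E'
from h import *
print(place("big_a",[.4385,-.2945],.099,.085), manip.read_position().round(4))
s=shot("side");c=s["image"][200:400,130:370,::-1]
cv2.imwrite("pics/stack.png",np.hstack([cv2.resize(c,(480,400)),cv2.resize(cv2.imread("pics/placed_big_a.png")[80:300,230:410],(320,400))]))
E
```

```text
touch at 0.001 dF 5.4
big_a seen at [ 0.4398 -0.2951] was [0.4385, -0.2945] res 0.99 rect err [-2.  1.  0.  2.]
t 47.9583
[ 0.4398 -0.2951] [ 0.4384 -0.2944  0.2485]
```

View pics/stack.png

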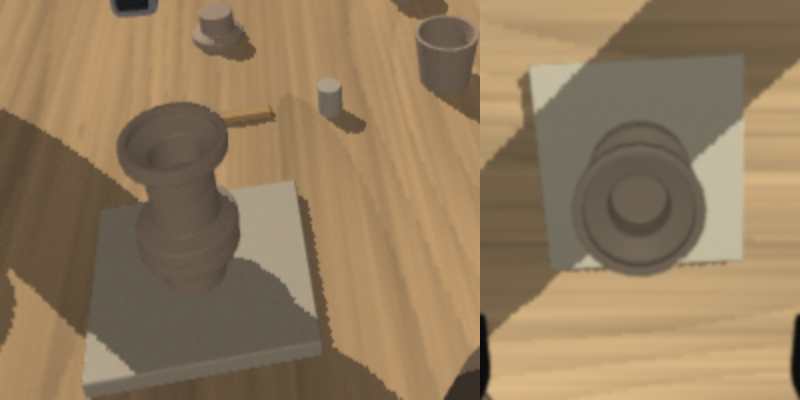

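```bash
sed -i 's/small_inverted=(.0135/small_inverted=(.017/' h.py; python3 - <<'E'
from h import *
print(pick("small_upright",[.648,.0668]))
d=shot("wrist"); p=manip.read_position(); 
for r in manip.search_frame("wrist","small_upright")[:1]:
    R_=np.array(r["rect"]); print(round(r["p"],2),R_.round(), "pred",rect(d,pts("small_upright")+p-[0,0,.008]).round(), fit("small_upright",[(d,R_)],x0=p-[0,0,.008])[0]-p)
print(place("small_upright",[.4668,.2705],.015,.072), manip.read_position().round(4))
d=shot("wrist")
for q in manip.search_frame("wrist","round_shelf")[:1]: print("shelf",q["p"],fit("round_shelf",[(d,q["rect"])],x0=(.467,.27,0),fixz=0))
E
```

```text
small_upright seen at [0.6479 0.0676] was [0.648, 0.0668] res 1.19 rect err [ 2.  1. -1. -1.]
width 0.0489 F 34.89747810177505 [-1.9 -0.8  7.2]
lifted width 0.0487 [-0.1 -0.5 -0.7]
[0.6479 0.0676]
0.83 [268. 220. 371. 323.] pred [264. 221. 377. 329.] [ 0.00466185 -0.0003996  -0.01832817]
touch at 0.001 dF 5.8
small_upright seen at [0.467  0.2719] was [0.4668, 0.2705] res 2.73 rect err [ 4.  2. -1. -4.]
t 61.9667
[0.467  0.2719] [0.4665 0.2704 0.1643]
shelf 0.81 (array([0.4685, 0.2676, 0.    ]), 1.58)
```

View pics/placed_small_upright.png

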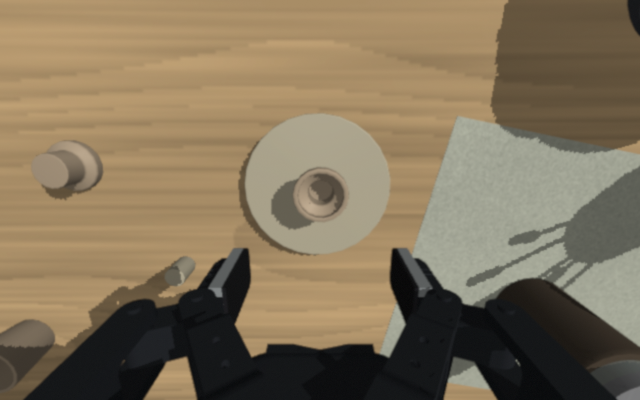

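The small dish stands centred on the round shelf (rim at about (321,194), shelf at about (318,184)).

```bash
python3 - <<'E'
from h import *
print(pick("small_inverted",[.447,.0141]))
d=shot("wrist"); p=manip.read_position(); 
for r in manip.search_frame("wrist","small_inverted")[:1]:
    R_=np.array(r["rect"]); print(round(r["p"],2),R_.round(), "pred",rect(d,pts("small_inverted")+p-[0,0,.017]).round(), fit("small_inverted",[(d,R_)],x0=p-[0,0,.017])[0]-p)
cv2.imwrite("pics/held2.png",d["image"][100:,120:520,::-1])
E
```

```text
small_inverted seen at [0.4468 0.0154] was [0.447, 0.0141] res 2.38 rect err [ 1.  2.  2. -4.]
width 0.0358 F 33.6151893355418 [-0.7  1.2  7.6]
lifted width 0.0362 [-0.4  0.2 -1.6]
[0.4468 0.0154]
0.86 [274. 202. 364. 299.] pred [275. 200. 366. 302.] [ 0.00229667 -0.00087369 -0.02203776]
```

View pics/held2.png

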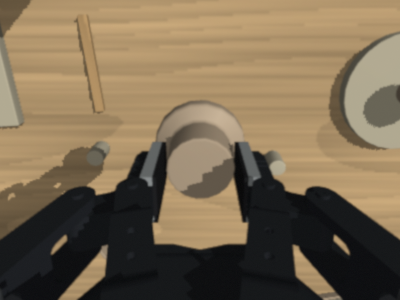

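```bash
python3 - <<'E'
from h import *
print(place("small_inverted",[.4673,.2707],.049,.06), manip.read_position().round(4))
manip.servo_line([.44,.12,.25],rate=.25)
a=[]
for c,(x,y,w,h) in (("side",(150,80,320,320)),("wrist",(0,0,640,400))):
    a.append(cv2.resize(shot(c)["image"][y:y+h,x:x+w,::-1],(400,400) if c=="side" else (400,250)))
a[1]=cv2.copyMakeBorder(a[1],0,150,0,0,cv2.BORDER_CONSTANT); cv2.imwrite("pics/end.png",np.hstack(a))
E
```

```text
touch at 0.001 dF 3.5
not seen
t 75.05
[0.4673 0.2707] [0.467  0.2706 0.1983]
```

View pics/end.png

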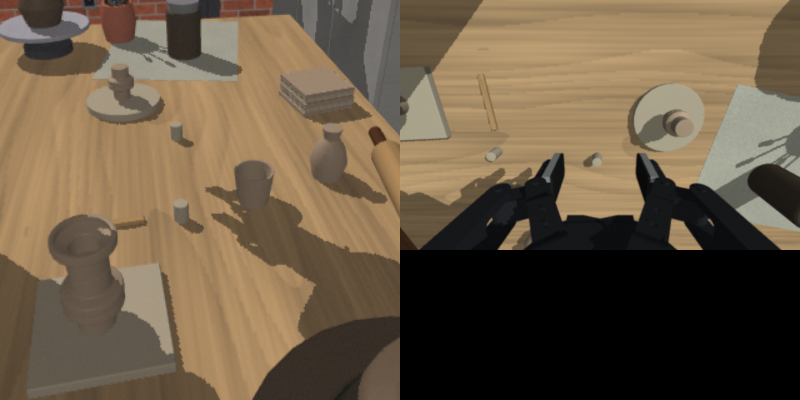

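View pics/placed_small_inverted.png

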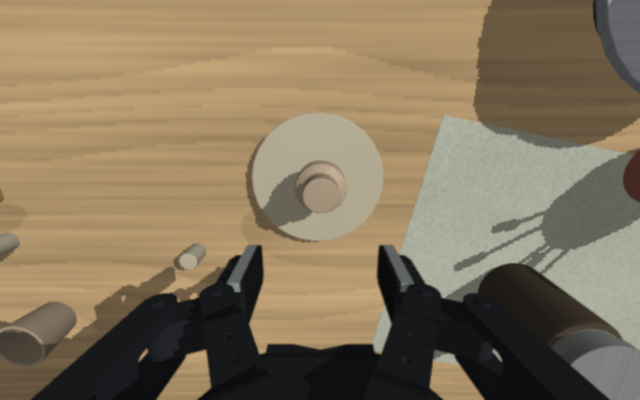

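Both stacks stand straight: the small one has its foot at (320,194) over its rim at (321,186), and the large one shows at (85,270) in the side view. The cup and vase are untouched.

```bash
python3 - <<'E'
from rig import manip
manip.hold(.5); print(manip.sign_off())
E
```

```text
the job is handed in; nothing more can be done
None
```

The job is handed in: three large dishes are stacked on the square shelf and two small ones on the round shelf, and in the last pictures both stacks stood straight and the cup and vase looked unmoved; I got no verdict back from the hand-in.

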